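Fit the star wheel to the nut feeder

TASK

Fit the aluminium star wheel onto the nut feeder: lower it over the feeder's shaft, turn it gently until the drive pin slips into one of its slots and it drops fully home, flat on the bed. Then slip the tall dark collar over the shaft so that it sits upright on the wheel's boss. Press and turn lightly, never more than about 20 N, do not drop the parts, and leave everything else where it is.

Things in the scene. Friction and masses are not known exactly. Their poses are not given: they have to be found in the camera images.
- seat (a point): Point on the feeder's flat round steel bed at the foot of its upright shaft; z up. The bed is 140 mm across, 40 mm above the table. The shaft is 16 mm in diameter and ends 68 mm above the bed, its last 12 mm tapering to 7 mm. A drive pin also stands on the bed, 26 mm from the shaft's axis, in an unknown direction (see feeder).
- wheel_center (a point): Centre of the loose aluminium star wheel, on its axis, 22 mm above its underside; z up, x and y square to the faces of its boss. 0.29 to 0.47 kg, 44 mm tall in all. It lies flat on the table; grip it by the square boss on top, 36 x 36 mm, 36 mm tall. Fully home this point is 22 mm above the seat; resting on the pin, 34 mm.
- collar_center (a point): Centre of the collar, half-way up: a loose dark steel tube 36 mm in diameter, 34 mm tall, with a 19 mm bore right through, about 0.20 kg, standing on end on the table. On the boss of the seated wheel this point is 61 mm above the seat.
- bush_center (a point): Centre of a low dark steel ring, 54 mm in diameter, 16 mm tall, 34 mm bore, lying on the table. Not needed: leave it.
- jar: Closed amber jar, 72 mm in diameter, 110 mm tall, standing; origin under its centre. Leave it.
- bowl: Steel bowl, 110 mm across, 45 mm tall; origin under its centre. Leave it.
- caliper: Digital caliper lying flat, about 210 mm long and 12 mm thick; origin near its middle on the table. Leave it.
- marker: Black marker pen lying down, 135 mm long, 17 mm thick; origin near its middle on the table. Leave it.
- brush: Hand brush lying down, about 200 mm long; origin on the table. Leave it.
- wheel: The wheel; origin on its axis at its underside, axes as wheel_center. Plate 8 mm thick, 80 mm square, with eight arms 16 mm wide out to 64 mm from the axis; boss above it. A 19 mm bore goes right through plate and boss. Four slots through the plate, along +x, -x, +y and -y, 11 mm wide, from 18.5 to 33.5 mm off the axis: any of them may take the pin.
- collar: The collar as a whole: origin on its axis at its lower end.
- feeder: The feeder, fixed to the table: low round grey housing 176 mm across; origin on the table under the shaft, -x to its terminal box (22 mm tall, out to 125 mm). Its upright drive pin is 8 mm in diameter, 12 mm tall with a round top, on a stiff turntable that yields only above 2 N m. The pin's direction differs each time and is not measured: find it by feel or see it.
Not all that is in view belongs to the job. Leave any yellow look-alike of the wheel alone. Leave any green look-alike of the collar alone.

How it is judged:
By the outcome, as a careful person would: the job done as asked, in the order asked, and still so for the second after the job is handed in, with the robot touching nothing.
It also fails if it takes over 72 s, if anything falls off the work surface, if the arm or the gripper's body presses on something with over 40 N, if the wrist force passes 120 N, or if a joint passes its speed limit or range.

ROBOT

A 7-joint arm with a two-finger parallel gripper is mounted at the origin on the work surface. World frame = base frame: x ahead of the robot, y to its left, z up, the work surface at z = 0. Lengths are in m, angles in rad, forces in N, time in s.
With the tool pointing down it reaches from about 0.425 to 0.925 m from the base axis. Payload 6.8 kg.
Tool frame: the origin (TCP) lies at the very end of the fingers, on their centre line; the grasp point (between the pads) lies 19 mm behind it; z points along the fingers, y is the direction in which the jaws open and shut (so a half turn about z gives the same grasp; the last joint's range is limited). The gripper opens to 85 mm and grips with 20 to 120 N. Pads are 22 mm wide; open, the fingers measure 114 mm over their backs; the gripper's body (76 mm by 85 mm) begins 54 mm behind the grasp point. The pads swing forward as they close: fully open they stand 13 mm farther back than shut.
Start: joints at [-1.211, 0.477, 0.022, 1.555, -0.011, 1.109, -0.083], TCP at [0.304, 0.602, 0.231] pointing down, gripper open.
Joint ranges: [-2.96, 2.96], [-0.34, 2.1], [-1.41, 1.46], [0.24, 2.44], [-1.37, 4.51], [0.17, 1.92], [-2.96, 2.96]. Speed limits (rad/s): [2.39, 2.39, 3.14, 3.14, 3.14, 3.14, 3.14].

INTERFACE

Orientations are given as a unit quaternion [w, x, y, z].
In Python, from station import bot gives the robot as it stands.
- The arm moves only by the tool move_arm, never from a script. Its argument "commands" is text: rows parted by semicolons, each of 7 numbers parted by spaces: the opening, from 0 (shut) to 1 (fully open), then the shift along the tool's x, y, z in cm, then the turn, a rotation vector about the tool's x, y, z in degrees. In form: gripper tx ty tz rx ry rz; .... A call has 1 to 12 rows; each row shifts and turns the commanded pose from where the row before left it, along the tool's axes as they then stand; what a row does not reach is not made up. A row lasts 1/12 s, in which the tool goes at most 41.7 mm and 7.16 degrees, less where a joint would pass 70% of its speed; a pose out of reach is approached as far as the arm can. A call with a gripper value outside its range is refused whole. The fingers move at their own pace and stop on an object; "force" is the grip in N (left out, the last holds). Time passes only in rows, so rows that do not move let the fingers close. It gives the time, the measured TCP pose, the force and the opening at its end, in the units of the state.
- bot.get_obs(): the state, without advancing time (a new reading comes with each control period).
- bot.read_camera(name): name is "scene" or "top"; returns a dict with "img" (480x640x3 uint8, red, green, blue), "K" (3x3 intrinsics, pixels), "distortion" ([k1, k2, p1, p2, k3] as OpenCV has them; the pictures are not rectified), "rvec" (rotation vector, rad) and "tvec" (3), from world to camera coordinates, as OpenCV has them. Camera axes: x right, y down, z forward; pixel columns grow to the right and rows downward; lengths in m; the calibration is good to about 2 mm. A picture is of the moment at which its call begins. There is no depth.
- bot.hand_in(): hands the job in, once; it reports no verdict.
The state is a dict: "t": time; "q": joint angles; "joint_vel": joint speeds; "joint_torque": joint torques, N m; "eef_pos": TCP position; "tool_rot": TCP orientation; "contact_force": force on the tool from outside, world axes, zero at the start; "torque": the same for the moment, N m; "gripper_width": opening from 0.0 (shut) to 1.0 (fully open).
Only numpy, scipy, OpenCV 4.12 (cv2) and the standard library are available. Lean on these libraries where they do the work, as an engineer would, in place of code of your own. Each camera call takes 0.05 s, during which the arm holds its last target. There are 200 camera calls.

## Working session

There is one attempt and no reset: what is moved stays moved. The work goes in short steps, Python scripts to look and compute and a tool call to move; the robot and the scene stay as the last step left them, time stands still between calls to the robot, and variables do not carry over. Pictures are saved under pics/ and viewed, about 8 in all and at most 12, crops included, and the job is handed in when it is done.

Besides the shell and the picture viewer there is one more tool, called after ">>>" as name(argument=value, ...) on one line, values as JSON. move_arm: Moves the arm, as the interface text tells. Its arguments: {"type":"object","properties":{"commands":{"type":"string"},"force":{"type":"number"}},"required":["commands"]}

```bash
mkdir -p pics
cat > h.py <<'E'
import numpy as np, cv2
from station import bot
def cam(n,save=None):
    c=bot.read_camera(n)
    if save: cv2.imwrite(save,c["img"][:,:,::-1])
    return c
def ray(c,px):
    K=np.array(c["K"]);R=cv2.Rodrigues(np.array(c["rvec"],float))[0];t=np.array(c["tvec"],float).ravel()
    u=cv2.undistortPoints(np.array(px,float).reshape(-1,1,2),K,np.array(c["distortion"],float)).reshape(-1,2)
    d=np.c_[u,np.ones(len(u))]@R
    return -R.T@t,d
def onz(c,px,z):
    o,d=ray(c,px); return o+d*((z-o[2])/d[:,2])[:,None]
def proj(c,P):
    return cv2.projectPoints(np.array(P,float).reshape(-1,3),np.array(c["rvec"],float),np.array(c["tvec"],float),np.array(c["K"],float),np.array(c["distortion"],float))[0].reshape(-1,2)
E
python3 - <<'E'
from h import *
for n in("top","scene"):
    c=cam(n,f"pics/{n}0.png"); o,d=ray(c,[[320,240]]); print(n,o,d)
print(bot.get_obs())
E
```

```text
top [0.46362256 0.01252775 1.08984023] [[ 0.0901735  -0.02539053 -0.99577965]]
scene [1.32729908 0.11682689 0.67252084] [[-0.75658935 -0.12595359 -0.64174264]]
{'t': 0.1, 'q': array([-1.21109277,  0.47773814,  0.02235798,  1.5563495 , -0.01152334,
        1.10928101, -0.08310604]), 'joint_vel': array([ 1.68147710e-04, -2.11262517e-03, -1.16427990e-03, -1.88748201e-03,
        2.91225739e-03, -6.43048109e-05, -8.74207920e-05]), 'joint_torque': array([ 4.34084664e-03, -5.97763324e+01,  1.61387768e+00, -2.81957370e+01,
        1.28976649e-02,  4.99266753e-03, -1.71952325e-05]), 'eef_pos': array([0.30414922, 0.60200068, 0.23041064]), 'tool_rot': array([-1.38756221e-04,  2.31779600e-01,  9.72767977e-01, -8.12154176e-04]), 'contact_force': array([-0.69374306,  0.17606605, -0.40105264]), 'torque': array([ 0.00332433, -0.04319799,  0.00852683]), 'gripper_width': 1.0011581916056407}
```

View pics/top0.png

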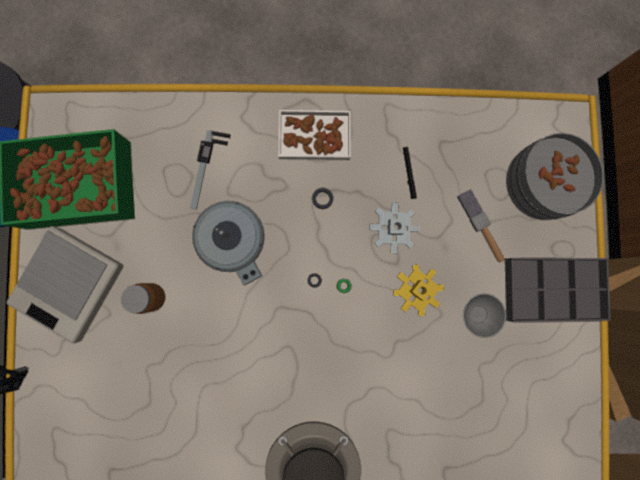

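View pics/scene0.png

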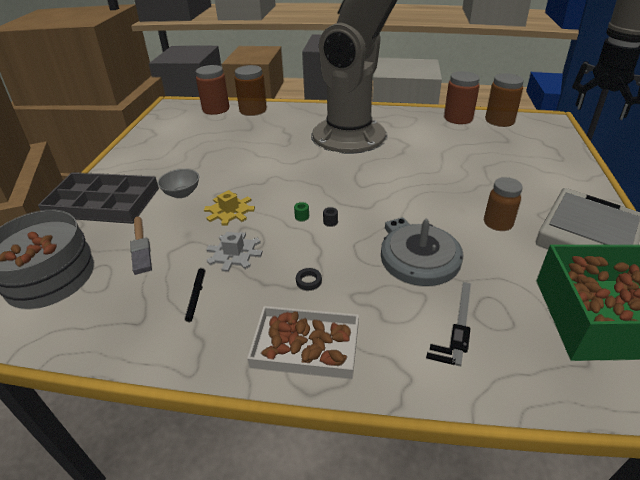

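Top view: the silver wheel is at (396,227) and its yellow look-alike at (419,291). The dark tall collar is at (315,280), the green look-alike at (344,285) and the wide low bush at (322,198). The feeder is at (228,236), with its box toward (249,275). The silver wheel and the small dark tube fit the description. I'll confirm both in one enlarged montage.

Run:
```python
from h import *
c=cam("top");s=cam("scene")
def crop(c,u,v,w,h,W,H): return cv2.resize(c["img"][v:v+h,u:u+w,::-1],(W,H),interpolation=cv2.INTER_CUBIC)
m=np.vstack([np.hstack([crop(c,188,196,80,60,400,300),crop(c,356,197,80,60,400,300)]),np.hstack([crop(s,376,210,96,72,400,300),crop(c,295,255,80,60,400,300)])])
cv2.imwrite("pics/m1.png",m)
def blobs(c,mask,x0,y0,x1,y1,amin=30):
    mm=np.zeros_like(mask);mm[y0:y1,x0:x1]=mask[y0:y1,x0:x1]
    n,l,st,ce=cv2.connectedComponentsWithStats(mm)
    i=1+np.argmax(st[1:,4]); return (l==i).astype(np.uint8),st[i],ce[i]
for n,k,boxs in(("top",c,dict(wheel=(360,195,430,262),collar=(303,268,326,292))),("scene",s,dict(wheel=(200,225,268,275),collar=(318,200,342,230)))):
    hsv=cv2.cvtColor(k["img"],cv2.COLOR_RGB2HSV)
    for o,b in boxs.items():
        if o=="collar": mk=(hsv[...,2]<90)
        else: mk=(hsv[...,0]>80)&(hsv[...,0]<130)&(hsv[...,1]>12)
        M,st,ce=blobs(k,mk.astype(np.uint8),*b)
        print(n,o,st,ce.round(1), onz(k,[ce],{'wheel':.01,'collar':.017}[o]).round(4))
# pixels sample
print(c["img"][236,200],c["img"][215,392],c["img"][220,360],c["img"][280,315],c["img"][280,308])
```

```text
top wheel [413 195   2   3   4] [413.2 196. ] [[ 0.6748 -0.2515  0.01  ]]
top collar [308 274  14  13  93] [314.2 280. ] [[ 0.4621 -0.0009  0.017 ]]
scene wheel [200 269   4   6  12] [201.4 271.7] [[ 0.6776 -0.2491  0.01  ]]
scene collar [323 207  15  20 260] [330.  216.5] [[ 4.651e-01 -4.000e-04  1.700e-02]]
[119 122 123] [143 145 142] [149 138 129] [165 154 142] [59 57 60]
```

View pics/m1.png

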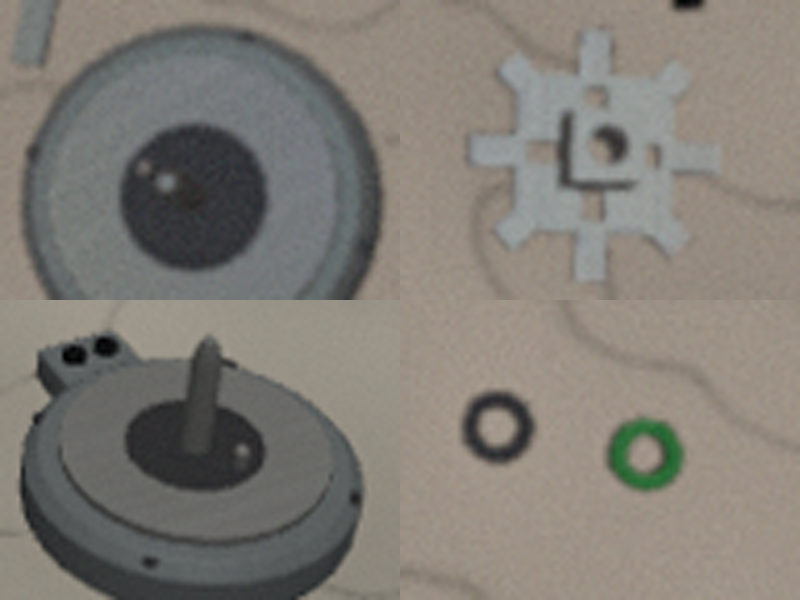

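Run:
```python
from h import *
c=cam("top");s=cam("scene")
def mask(k,b,f):
    im=cv2.GaussianBlur(k["img"],(0,0),.7).astype(int);m=np.zeros(im.shape[:2],np.uint8)
    x0,y0,x1,y1=b;m[y0:y1,x0:x1]=f(im)[y0:y1,x0:x1]
    n,l,st,ce=cv2.connectedComponentsWithStats(m);i=1+np.argmax(st[1:,4]);print(st[i]);return (l==i).astype(np.uint8)
alu=lambda im:(im[...,0]-im[...,2]<8)
m=mask(c,(360,196,434,260),alu)
cnt=max(cv2.findContours(m,0,cv2.CHAIN_APPROX_NONE)[0],key=cv2.contourArea)
P=onz(c,cnt.reshape(-1,2),.008);
# outline circle and 8-fold / 4-fold phase
(u,v),r=cv2.minEnclosingCircle((P[:,:2]*1e4).astype(np.float32));print("wheel encl",u/1e4,v/1e4,r/1e4)
print("wheel boss/bore",onz(c,[[397.6,226.2]],.044),"plate c",onz(c,[[395,228]],.008))
e=onz(c,[[356+70/5,197+151/5],[356+320/5,197+157/5],[356+196/5,197+28/5],[356+190/5,197+282/5]],.008)[:,:2]
d1=e[1]-e[0];d2=e[2]-e[3];print("arms",e.mean(0),np.degrees(np.arctan2(*d1[::-1])),np.degrees(np.arctan2(*d2[::-1])),np.linalg.norm(d1),np.linalg.norm(d2))
q=P[:,:2]-e.mean(0);rr=np.hypot(*q.T);a=np.arctan2(q[:,1],q[:,0]);f=rr>.055
print("8fold phase deg",np.degrees(np.angle(np.exp(8j*a[f]).sum()))/8)
# feeder: bed dark disc
gray=lambda im:(im.mean(2)<95)
m=mask(c,(206,215,246,255),gray)
cnt=max(cv2.findContours(m,0,2)[0],key=cv2.contourArea);E=cv2.fitEllipse(cv2.convexHull(cnt));print("disc",E,onz(c,[E[0]],.04))
m=mask(c,(185,193,270,250),alu);ct=max(cv2.findContours(m,0,cv2.CHAIN_APPROX_NONE)[0],key=cv2.contourArea).reshape(-1,2)
ct=ct[(ct[:,1]<246)]
E=cv2.fitEllipse(ct);print("housing",E,onz(c,[E[0]],.03))
print("shaft tip top",onz(c,[[188+168/5,196+183/5]],.108),"scene",onz(s,[[376+209/4.167,210+36/4.167]],.108))
print("pin top",onz(c,[[216.8,229.6]],.052),"scene",onz(s,[[434.1,245.8]],.052))
print("collar",onz(c,[[314.2,280]],.03),onz(s,[[330,216.5]],.019))
```

```text
[ 369  203   51   50 1217]
wheel encl 0.59404697265625 -0.2018827880859375 0.06376915893554687
wheel boss/bore [[ 0.59310545 -0.20334158  0.044     ]] plate c [[ 0.59294575 -0.20409263  0.008     ]]
arms [ 0.593362   -0.20373811] -90.96758179791269 -2.007062713169749 0.1273697351052488 0.12901928918663746
8fold phase deg -1.9832883648388229
[212 221  30  30 698]
disc ((226.33941650390625, 235.16403198242188), (29.355852127075195, 29.978418350219727), 61.1336784362793) [[0.56932601 0.21187953 0.04      ]]
[ 193  201   71   49 2913]
housing ((227.89242553710938, 236.2192840576172), (70.04866027832031, 70.47335052490234), 110.63594055175781) [[0.56776796 0.20994861 0.03      ]]
shaft tip top [[0.56824658 0.20977536 0.108     ]] scene [[0.57095482 0.21198172 0.108     ]]
pin top [[0.58136211 0.23263237 0.052     ]] scene [[0.58851077 0.23444242 0.052     ]]
collar [[ 0.46204589 -0.00065512  0.03      ]] [[ 4.67800054e-01 -6.52473020e-05  1.90000000e-02]]
```

Measured positions (wheel enclosing radius 63.8 mm against 64 mm given, so it checks out):
- **Seat:** about (0.569, 0.2105).
- **Pin:** about 58° world.
- **Wheel:** about (0.5935, -0.203), yaw -2°.
- **Collar:** about (0.464, 0).

The plan is to grip the boss at jaw angle 88°, then turn -30° while carrying so that a slot faces the pin.

```bash
cat > go.py <<'E'
import sys
from h import *
from scipy.spatial.transform import Rotation as Ro
o=bot.get_obs();w,x,y,z=o["tool_rot"];R=Ro.from_quat([x,y,z,w])
g=np.array(list(map(float,sys.argv[1:4])));M=R.as_matrix()
print("t",o["t"],"pos",o["eef_pos"].round(4),"jaw",np.degrees(np.arctan2(M[1,1],M[0,1])).round(2),"down",M[:,2].round(4),"F",o["contact_force"].round(1),"T",o["torque"].round(2),"w",round(o["gripper_width"],3),"q",o["q"].round(2))
if len(sys.argv)>4:
    a=np.radians(float(sys.argv[4])); G=np.array([[-np.sin(a),np.cos(a),0],[np.cos(a),np.sin(a),0],[0,0,-1]]).T
    print("rotvec deg (tool)",np.degrees(Ro.from_matrix(M.T@G).as_rotvec()).round(2)); M=G
print("then shift cm",(100*M.T@(g-o["eef_pos"])).round(2))
E
python3 go.py .5935 -.2035 .15 88.2
```

```text
t 0.3 pos [0.3043 0.6023 0.2309] jaw 63.2 down [-3.e-04 -6.e-04 -1.e+00] F [ 0.3 -0.5  0.6] T [0.03 0.02 0.02] w 0.998 q [-1.21  0.48  0.02  1.56 -0.01  1.11 -0.08]
rotvec deg (tool) [-4.0e-02 -1.0e-02 -2.5e+01]
then shift cm [-31.44 -79.63   8.09]
```

>>> move_arm(commands="1 0 0 0 0 0 -6.25;1 0 0 0 0 0 -6.25;1 0 0 0 0 0 -6.25;1 0 0 0 0 0 -6.25;1 -1.2 -3 0 0 0 0;1 -1.2 -3 0 0 0 0;1 -1.2 -3 0 0 0 0;1 -1.2 -3 0 0 0 0;1 -1.2 -3 0 0 0 0;1 -1.2 -3 0 0 0 0;1 -1.2 -3 0 0 0 0;1 -1.2 -3 0 0 0 0")

```text
t: 1.3
eef_pos: [0.3931, 0.358, 0.2314]
tool_rot: [0.0, 0.016, 1.0, 0.0]
contact_force: [1.2, 0.1, 0.7]
gripper_width: 1.001
```

>>> move_arm(commands="1 -1.2 -3 0 0 0 0;1 -1.2 -3 0 0 0 0;1 -1.2 -3 0 0 0 0;1 -1.2 -3 0 0 0 0;1 -1.2 -3 0 0 0 0;1 -1.2 -3 0 0 0 0;1 -1.2 -3 0 0 0 0;1 -1.2 -3 0 0 0 0;1 -1.2 -3 0 0 0 0;1 -1.2 -3 0 0 0 0;1 -1.2 -3 0 0 0 0;1 -1.2 -3 0 0 0 0")

```text
t: 2.3
eef_pos: [0.5257, -0.0063, 0.2315]
tool_rot: [0.0, 0.016, 1.0, 0.0]
contact_force: [0.9, 0.2, 0.0]
gripper_width: 1.001
```

```bash
python3 go.py .5935 -.2035 .10 88.2
```

```text
t 2.3 pos [ 0.5257 -0.0063  0.2315] jaw 88.2 down [ 5.e-04  2.e-04 -1.e+00] F [0.9 0.2 0. ] T [ 0.02 -0.03 -0.01] w 1.001 q [-0.31  0.23  0.24  1.92 -0.07  0.99  1.5 ]
rotvec deg (tool) [0.01 0.03 0.  ]
then shift cm [ -7.4  -19.5   13.15]
```

>>> move_arm(commands="1 -1 -2.4 1 0 0 0;1 -1 -2.4 1 0 0 0;1 -1 -2.4 1 0 0 0;1 -1 -2.4 1 0 0 0;1 -1 -2.4 1 0 0 0;1 -1 -2.5 1 0 0 0;1 -1 -2.5 1 0 0 0;1 -0.4 -2.5 1 0 0 0;1 0 0 2 0 0 0;1 0 0 2 0 0 0;1 0 0 1.1 0 0 0;1 0 0 0 0 0 0")

```text
t: 3.3
eef_pos: [0.5914, -0.2011, 0.0976]
tool_rot: [-0.002, 0.016, 1.0, 0.001]
contact_force: [0.1, 0.4, -0.5]
gripper_width: 0.997
```

```bash
python3 go.py .5935 -.2035 .014 88.2; python3 -c "
from h import *
c=cam('scene');cv2.imwrite('pics/s2.png',cv2.resize(c['img'][190:290,170:300,::-1],(780,600),interpolation=2))"
```

```text
t 3.3 pos [ 0.5914 -0.2011  0.0976] jaw 88.22 down [-0.0048  0.0013 -1.    ] F [ 0.1  0.4 -0.5] T [ 0.03  0.01 -0.  ] w 0.997 q [ 0.03  0.56  0.27  1.8  -0.19  0.81  1.93]
rotvec deg (tool) [ 0.07 -0.27  0.02]
then shift cm [-0.22 -0.23  8.36]
```

View pics/s2.png

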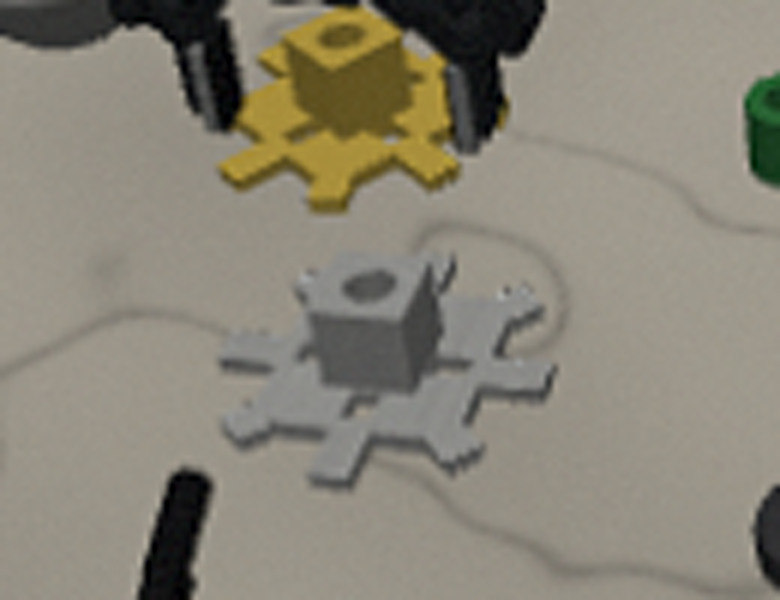

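The crop shows the open fingers at about (210,110) and (470,140), above the silver wheel. The boss bore centre is at crop (370,286), which is full-frame (231.7,237.7).

```bash
python3 -c "
from h import *
c=cam('scene');print(onz(c,[[231.7,237.7]],.044))"; python3 go.py .5935 -.2035 .014 88.2
```

```text
[[ 0.59964921 -0.19994158  0.044     ]]
t 3.4 pos [ 0.5933 -0.2016  0.1005] jaw 88.23 down [-2.e-04  2.e-04 -1.e+00] F [ 0.8  0.3 -0.1] T [-0.02 -0.02 -0.  ] w 1.002 q [ 0.03  0.55  0.27  1.8  -0.19  0.81  1.93]
rotvec deg (tool) [ 0.01 -0.01  0.03]
then shift cm [-0.02 -0.19  8.65]
```

>>> move_arm(commands="1 -0.15 0 1.5 0 0 0;1 0 0 1.5 0 0 0;1 0 0 1.5 0 0 0;1 0 0 1.5 0 0 0;1 0 0 1.2 0 0 0;1 0 0 0.8 0 0 0;1 0 0 0.6 0 0 0;1 0 0 0 0 0 0;0 0 0 0 0 0 0;0 0 0 0 0 0 0;0 0 0 0 0 0 0;0 0 0 0 0 0 0", force=50)

```text
t: 4.4
eef_pos: [0.5952, -0.2022, 0.0149]
tool_rot: [0.001, 0.016, 1.0, -0.0]
contact_force: [-0.8, 0.4, -0.1]
gripper_width: 0.456
```

>>> move_arm(commands="0 0 0 0 0 0 0;0 0 0 0 0 0 0;0 0 0 0 0 0 0;0 0 0 0 0 0 0")

```text
t: 4.73
eef_pos: [0.5953, -0.2024, 0.0151]
tool_rot: [0.001, 0.016, 1.0, -0.0]
contact_force: [-0.9, 0.1, 5.8]
gripper_width: 0.411
```

```bash
python3 go.py .595 -.2025 .014 88.2
```

```text
t 4.7333 pos [ 0.5953 -0.2024  0.0151] jaw 88.18 down [ 1.3e-03 -4.0e-04 -1.0e+00] F [-0.9  0.1  5.8] T [-0.02  0.19  0.01] w 0.411 q [ 0.06  0.68  0.23  1.83 -0.23  0.66  1.96]
rotvec deg (tool) [-0.02  0.08 -0.02]
then shift cm [ 0.03 -0.01  0.11]
```

>>> move_arm(commands="0 0 0 -0.5 0 0 0;0 0 0 -1 0 0 0;0 0 0 -1.5 0 0 0;0 0 0 -2 0 0 0;0 0 0 -2 0 0 0;0 0 0 -2 0 0 0;0 0 0 -2 0 0 0;0 0 0 -2 0 0 0;0 0 0 -1.5 0 0 0;0 0 0 -0.5 0 0 0;0 0 0 0 0 0 0;0 0 0 0 0 0 0")

```text
t: 5.73
eef_pos: [0.5941, -0.2016, 0.1636]
tool_rot: [-0.001, 0.016, 1.0, 0.0]
contact_force: [0.4, -0.1, -4.4]
gripper_width: 0.409
```

```bash
python3 go.py .5695 .2105 .165 58.2; python3 -c "
from h import *
c=cam('top');t=cam('scene');cv2.imwrite('pics/c3.png',np.hstack([cv2.resize(k['img'][a:a+90,b:b+80,::-1],(400,450),interpolation=2) for k,a,b in((c,180,350),(t,150,190))]))"
```

```text
t 5.7333 pos [ 0.5941 -0.2016  0.1636] jaw 88.21 down [-1.1e-03  4.0e-04 -1.0e+00] F [ 0.4 -0.1 -4.4] T [-0.01  0.01 -0.01] w 0.409 q [ 0.01  0.48  0.29  1.75 -0.17  0.93  1.91]
rotvec deg (tool) [ 1.000e-02 -7.000e-02  3.001e+01]
then shift cm [23.8  33.73 -0.14]
```

View pics/c3.png

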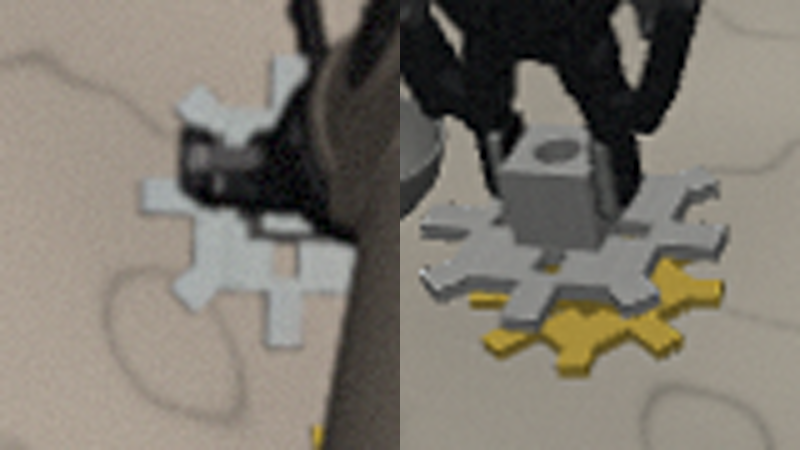

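The wheel is held level between the pads, with no tilt. The wrist reads 4.4 N, which suits its mass. In the top crop the arm ends are at (289,58) and (283,347), so mid pixel (407.2,220.5). In the scene crop the bore is at (557,150), pixel (221.4,180).

```bash
python3 -c "
from h import *
c=cam('top');t=cam('scene');print(onz(c,[[407.2,220.5]],.157),onz(t,[[221.4,180.]],.193))"
```

```text
[[ 0.59178585 -0.20133578  0.157     ]] [[ 0.59984306 -0.19812134  0.193     ]]
```

>>> move_arm(commands="0 0 0 0 0 0 6;0 0 0 0 0 0 6;0 0 0 0 0 0 6;0 0 0 0 0 0 6;0 0 0 0 0 0 6;0 1 1.4 0 0 0 0;0 2 2.8 0 0 0 0;0 2 2.8 0 0 0 0;0 2 2.8 0 0 0 0;0 2 2.8 0 0 0 0;0 2 2.8 0 0 0 0;0 2 2.8 0 0 0 0")

```text
t: 6.93
eef_pos: [0.5794, 0.0227, 0.1637]
tool_rot: [-0.0, 0.274, 0.962, -0.0]
contact_force: [0.5, -0.0, -5.1]
gripper_width: 0.413
```

>>> move_arm(commands="0 2 2.8 0 0 0 0;0 2 2.8 0 0 0 0;0 2 2.8 0 0 0 0;0 2 2.8 0 0 0 0;0 1.8 2.8 0 0 0 0;0 1.5 2 0 0 0 0;0 1 1.4 0 0 0 0;0 0.5 0.6 0 0 0 0;0 0 0 0 0 0 0;0 0 0 0 0 0 0;0 0 0 0 0 0 0")

```text
t: 7.85
eef_pos: [0.5666, 0.239, 0.1641]
tool_rot: [0.0, 0.275, 0.961, -0.001]
contact_force: [-0.7, -0.1, -4.5]
gripper_width: 0.412
```

```bash
python3 go.py .5695 .2105 .135 58.2
```

```text
t 7.85 pos [0.5666 0.239  0.1641] jaw 58.04 down [-2.0e-04 -1.5e-03 -1.0e+00] F [-0.7 -0.1 -4.5] T [-0.01 -0.04  0.01] w 0.412 q [-0.76  0.46  0.35  1.79 -0.19  0.92  0.68]
rotvec deg (tool) [-0.08  0.04 -0.16]
then shift cm [-1.75 -2.27  2.91]
```

>>> move_arm(commands="0 -0.6 -0.8 0 0 0 0;0 -0.6 -0.8 0.5 0 0 0;0 -0.5 -0.7 1 0 0 0;0 0 0 1 0 0 0;0 0 0 0.4 0 0 0;0 0 0 0 0 0 0;0 0 0 0 0 0 0")

```text
t: 8.43
eef_pos: [0.5681, 0.2135, 0.1346]
tool_rot: [-0.001, 0.274, 0.962, -0.0]
contact_force: [0.4, -0.2, -3.4]
gripper_width: 0.411
```

```bash
python3 go.py .5695 .2105 .12 58.2; python3 -c "
from h import *
c=cam('top');t=cam('scene');cv2.imwrite('pics/c4.png',np.hstack([cv2.resize(k['img'][a:a+100,b:b+80,::-1],(400,500),interpolation=2) for k,a,b in((c,180,190),(t,180,385))]))"
```

```text
t 8.4333 pos [0.5681 0.2135 0.1346] jaw 58.23 down [-1.1e-03 -1.0e-04 -1.0e+00] F [ 0.4 -0.2 -3.4] T [-0.01 -0.02 -0.03] w 0.411 q [-0.71  0.49  0.34  1.83 -0.21  0.86  0.74]
rotvec deg (tool) [-0.04 -0.05  0.03]
then shift cm [-0.28 -0.19  1.46]
```

View pics/c4.png

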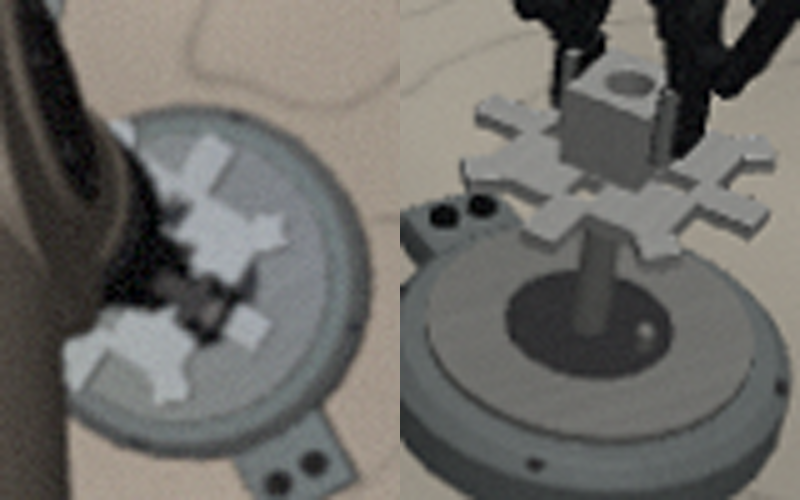

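Scene crop: the bore is at (632,82), pixel (431.4,196.4). The shaft foot is at about (592,328), pixel (423.4,245.6). The pin is at (645,333), between the arms and under the front-right slot. The wheel is level over the shaft.

```bash
python3 -c "
from h import *
c=cam('scene');print('bore',onz(c,[[431.4,196.4]],.1636));print('tip',onz(c,[[426.2,218.6]],.108));print('foot',onz(c,[[423.4,245.0]],.04));print('pin',onz(c,[[385+245/5,180+333/5-.5]],.05))
for P in((.569,.2105),(.571,.212)):print(proj(c,[[*P,.1636],[*P,.108],[*P,.04]]))
m=cam('top');print(proj(m,[[.5685,.2105,.12],[.5681,.2135,.12]]))"; python3 go.py .571 .2105 .12
```

```text
bore [[0.57153488 0.2156432  0.1636    ]]
tip [[0.57081128 0.21207622 0.108     ]]
foot [[0.57405316 0.21414526 0.04      ]]
pin [[0.5871251  0.23456523 0.05      ]]
[[428.70165581 195.51091003]
 [425.38894245 218.01562569]
 [421.60676254 243.3518278 ]]
[[429.51593091 196.13115732]
 [426.16585654 218.65323358]
 [422.34175647 244.00436867]]
[[220.20797579 231.91027433]
 [218.85896955 232.08252793]]
t 8.6333 pos [0.5688 0.2137 0.1357] jaw 58.24 down [ 8.e-04  6.e-04 -1.e+00] F [ 0.2  0.1 -3.9] T [-0.02 -0.03 -0.  ] w 0.412 q [-0.72  0.49  0.34  1.83 -0.21  0.86  0.74]
then shift cm [-0.35 -0.16  1.57]
```

>>> move_arm(commands="0 -0.2 -0.15 0 0 0 0;0 0 0 0.5 0 0 0;0 0 0 0.4 0 0 0;0 0 0 0.3 0 0 0;0 0 0 0.3 0 0 0;0 0 0 0.3 0 0 0;0 0 0 0.3 0 0 0;0 0 0 0 0 0 0")

```text
t: 9.3
eef_pos: [0.569, 0.2106, 0.1135]
tool_rot: [-0.0, 0.274, 0.962, -0.0]
contact_force: [0.2, -0.0, -4.4]
gripper_width: 0.409
```

```bash
python3 go.py .5698 .2111 .0895
```

```text
t 9.3 pos [0.569  0.2106 0.1135] jaw 58.2 down [-1.1e-03 -5.0e-04 -1.0e+00] F [ 0.2 -0.  -4.4] T [-0.01 -0.01  0.01] w 0.409 q [-0.7   0.52  0.33  1.84 -0.22  0.82  0.75]
then shift cm [-0.05  0.09  2.4 ]
```

>>> move_arm(commands="0 0 0 0.3 0 0 0;0 0 0 0.3 0 0 0;0 0 0 0.3 0 0 0;0 0 0 0.2 0 0 0;0 0 0 0 0 0 0")

```text
t: 9.72
eef_pos: [0.5691, 0.2106, 0.1027]
tool_rot: [-0.0, 0.274, 0.962, -0.0]
contact_force: [-0.0, -0.0, -4.3]
gripper_width: 0.413
```

>>> move_arm(commands="0 0 0 0.3 0 0 0;0 0 0 0.3 0 0 0;0 0 0 0.3 0 0 0;0 0 0 0.3 0 0 0;0 0 0 0 0 0 0")

```text
t: 10.13
eef_pos: [0.569, 0.2106, 0.0905]
tool_rot: [-0.0, 0.274, 0.962, -0.0]
contact_force: [-0.1, 1.0, -4.4]
gripper_width: 0.41
```

```bash
python3 go.py .5698 .2111 .055
```

```text
t 10.1333 pos [0.569  0.2106 0.0905] jaw 58.2 down [-1.1e-03 -5.0e-04 -1.0e+00] F [-0.1  1.  -4.4] T [-0.03  0.01  0.02] w 0.41 q [-0.69  0.55  0.32  1.85 -0.23  0.78  0.76]
then shift cm [-0.05  0.09  3.55]
```

>>> move_arm(commands="0 0 0 0.4 0 0 0;0 0 0 0.4 0 0 0;0 0 0 0.4 0 0 0;0 0 0 0.4 0 0 0;0 0 0 0.3 0 0 0;0 0 0 0 0 0 0")

```text
t: 10.63
eef_pos: [0.5689, 0.2106, 0.0714]
tool_rot: [-0.001, 0.274, 0.962, -0.0]
contact_force: [-0.5, -0.2, -3.8]
gripper_width: 0.41
```

>>> move_arm(commands="0 0 0 0.2 0 0 0;0 0 0 0.2 0 0 0;0 0 0 0.1 0 0 0;0 0 0 0 0 0 0")

```text
t: 10.97
eef_pos: [0.5693, 0.2107, 0.0671]
tool_rot: [-0.0, 0.274, 0.962, -0.0]
contact_force: [-0.4, -0.0, -4.9]
gripper_width: 0.409
```

```bash
python3 go.py .5698 .2111 .055
```

```text
t 10.9667 pos [0.5693 0.2107 0.0671] jaw 58.2 down [-2.e-04 -1.e-04 -1.e+00] F [-0.4 -0.  -4.9] T [-0.02  0.01  0.07] w 0.409 q [-0.68  0.58  0.3   1.87 -0.25  0.73  0.77]
then shift cm [-0.02  0.06  1.21]
```

>>> move_arm(commands="0 0 0 0.15 0 0 0;0 0 0 0.15 0 0 0;0 0 0 0.1 0 0 0;0 0 0 0 0 0 0;0 0 0 0 0 0 0")

```text
t: 11.38
eef_pos: [0.5694, 0.2107, 0.0632]
tool_rot: [-0.0, 0.274, 0.962, -0.0]
contact_force: [0.2, -0.6, -4.4]
gripper_width: 0.412
```

```bash
python3 go.py .5698 .2111 .055
```

```text
t 11.3833 pos [0.5694 0.2107 0.0632] jaw 58.2 down [-1.e-04 -0.e+00 -1.e+00] F [ 0.2 -0.6 -4.4] T [ 0.05 -0.02 -0.03] w 0.412 q [-0.68  0.59  0.3   1.87 -0.25  0.73  0.78]
then shift cm [-0.02  0.05  0.82]
```

>>> move_arm(commands="0 0 0 0.2 0 0 0;0 0 0 0.2 0 0 0;0 0 0 0.1 0 0 0;0 0 0 0.1 0 0 0;0 0 0 0 0 0 0;0 0 0 0 0 0 0")

```text
t: 11.88
eef_pos: [0.5694, 0.2107, 0.0572]
tool_rot: [-0.0, 0.274, 0.962, -0.0]
contact_force: [0.3, -0.1, -4.8]
gripper_width: 0.411
```

>>> move_arm(commands="0 0 0 0.1 0 0 0;0 0 0 0.1 0 0 0;0 0 0 0 0 0 0;0 0 0 0 0 0 0")

```text
t: 12.22
eef_pos: [0.5695, 0.2107, 0.0553]
tool_rot: [0.0, 0.274, 0.962, 0.0]
contact_force: [-0.5, -0.7, -5.2]
gripper_width: 0.416
```

```bash
python3 go.py .5698 .2111 .055
```

```text
t 12.2167 pos [0.5695 0.2107 0.0553] jaw 58.19 down [ 0.  0. -1.] F [-0.5 -0.7 -5.2] T [0.   0.04 0.01] w 0.416 q [-0.68  0.6   0.3   1.87 -0.25  0.71  0.78]
then shift cm [-0.01  0.05  0.03]
```

Almost home. I'll feel gently for the bed.

>>> move_arm(commands="0 0 0 0.06 0 0 0;0 0 0 0 0 0 0;0 0 0 0 0 0 0")

```text
t: 12.47
eef_pos: [0.5694, 0.2107, 0.0551]
tool_rot: [-0.0, 0.274, 0.962, 0.0]
contact_force: [-3.6, 0.0, 3.3]
gripper_width: 0.417
```

>>> move_arm(commands="0 0 0 0.06 0 0 0;0 0 0 0 0 0 0;0 0 0 0 0 0 0")

```text
t: 12.72
eef_pos: [0.5694, 0.2108, 0.0551]
tool_rot: [-0.0, 0.274, 0.962, 0.0]
contact_force: [-4.5, -1.2, 9.0]
gripper_width: 0.408
```

```bash
python3 go.py .5698 .2111 .055
```

```text
t 12.7167 pos [0.5694 0.2108 0.0551] jaw 58.19 down [-1.e-04  5.e-04 -1.e+00] F [-4.5 -1.2  9. ] T [-0.38  0.95  0.01] w 0.408 q [-0.68  0.6   0.29  1.87 -0.25  0.71  0.78]
then shift cm [-0.01  0.05  0.01]
```

Contact is at exactly the grasp height plus 40 mm, so the wheel is flat on the bed. I'll release it.

>>> move_arm(commands="0 0 0 -0.07 0 0 0;0 0 0 0 0 0 0;1 0 0 0 0 0 0;1 0 0 0 0 0 0;1 0 0 0 0 0 0;1 0 0 0 0 0 0;1 0 0 0 0 0 0;1 0 0 0 0 0 0;1 0 0 -1 0 0 0;1 0 0 -2 0 0 0;1 0 0 -3 0 0 0;1 0 0 -3 0 0 0")

```text
t: 13.72
eef_pos: [0.5689, 0.2104, 0.1458]
tool_rot: [-0.001, 0.274, 0.962, -0.001]
contact_force: [1.7, -0.1, 0.3]
gripper_width: 1.0
```

>>> move_arm(commands="1 0 0 -3 0 0 0;1 0 0 -3 0 0 0;1 0 0 -1 0 0 0;1 0 0 0 0 0 7;1 0 0 0 0 0 7;1 0 0 0 0 0 7;1 0 0 0 0 0 7;1 0 0 0 0 0 7;1 0 0 0 0 0 7;1 0 0 0 0 0 7;1 0 0 0 0 0 2;1 0 0 0 0 0 0")

```text
t: 14.72
eef_pos: [0.5692, 0.2108, 0.2148]
tool_rot: [-0.0, 0.662, 0.75, -0.0]
contact_force: [-0.1, 0.1, -0.7]
gripper_width: 1.0
```

```bash
python3 go.py .465 0 .12 7
```

```text
t 14.7167 pos [0.5692 0.2108 0.2148] jaw 7.13 down [-2.e-04 -2.e-04 -1.e+00] F [-0.1  0.1 -0.7] T [-0.02 -0.   -0.  ] w 1.0 q [-0.89  0.42  0.57  1.77 -0.26  1.02 -0.09]
rotvec deg (tool) [-0.01  0.01  0.13]
then shift cm [-19.65 -12.91   9.48]
```

>>> move_arm(commands="1 0 0 0 0 0 7;1 0 0 0 0 0 7;1 0 0 0 0 0 0")

```text
t: 14.97
eef_pos: [0.5693, 0.2108, 0.2148]
tool_rot: [0.0, 0.749, 0.663, -0.0]
contact_force: [0.3, 0.7, 0.2]
gripper_width: 1.003
```

```bash
python3 go.py .4645 0 .10 -7
python3 - <<'E'
from h import *
c=cam('scene');t=cam('top');cv2.imwrite('pics/c5.png',np.hstack([cv2.resize(c['img'][195:295,360:480,::-1],(480,400),interpolation=2),cv2.resize(t['img'][200:275,190:250,::-1],(320,400),interpolation=2)]))
E
```

```text
t 14.9667 pos [0.5693 0.2108 0.2148] jaw -6.95 down [-2.e-04 -2.e-04 -1.e+00] F [0.3 0.7 0.2] T [ 0.02 -0.01  0.01] w 1.003 q [-0.93  0.44  0.63  1.77 -0.29  1.03 -0.31]
rotvec deg (tool) [-0.01  0.01  0.05]
then shift cm [-22.2   -7.83  11.48]
```

View pics/c5.png

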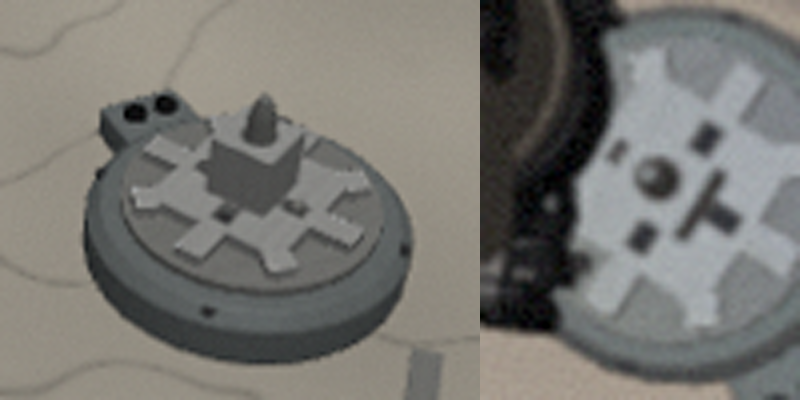

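The wheel lies flat with the pin head visible in a slot at crop (298,205), and the shaft tip shows above the boss at (263,105). On to the dark collar.

>>> move_arm(commands="1 -1 -0.4 0 0 0 0;1 -2 -0.7 0 0 0 0;1 -3 -1 0 0 0 0;1 -3 -1 0 0 0 0;1 -3 -1 0 0 0 0;1 -3 -1 1 0 0 0;1 -3 -1 2 0 0 0;1 -2 -1 2 0 0 0;1 -1.5 -0.7 2 0 0 0;1 -0.7 -0.1 2 0 0 0;1 0 0 1.5 0 0 0;1 0 0 0 0 0 0")

```text
t: 16.07
eef_pos: [0.462, -0.0016, 0.1078]
tool_rot: [-0.001, 0.748, 0.664, -0.002]
contact_force: [-0.3, 1.1, -0.4]
gripper_width: 1.001
```

```bash
python3 - <<'E'
from h import *
c=cam('scene');cv2.imwrite('pics/c6.png',cv2.resize(c['img'][170:245,280:380,::-1],(800,600),interpolation=2))
E
python3 go.py .4635 -.0005 .006 -7
```

```text
t 16.1167 pos [ 0.4632 -0.0012  0.1091] jaw -6.76 down [-2.8e-03 -6.0e-04 -1.0e+00] F [-0.9 -0.1  0.2] T [ 0.03 -0.06 -0.03] w 0.998 q [-0.66  0.36  0.64  2.19 -0.33  0.69  0.09]
rotvec deg (tool) [-0.15  0.05  0.24]
then shift cm [ 0.07  0.02 10.31]
```

View pics/c6.png

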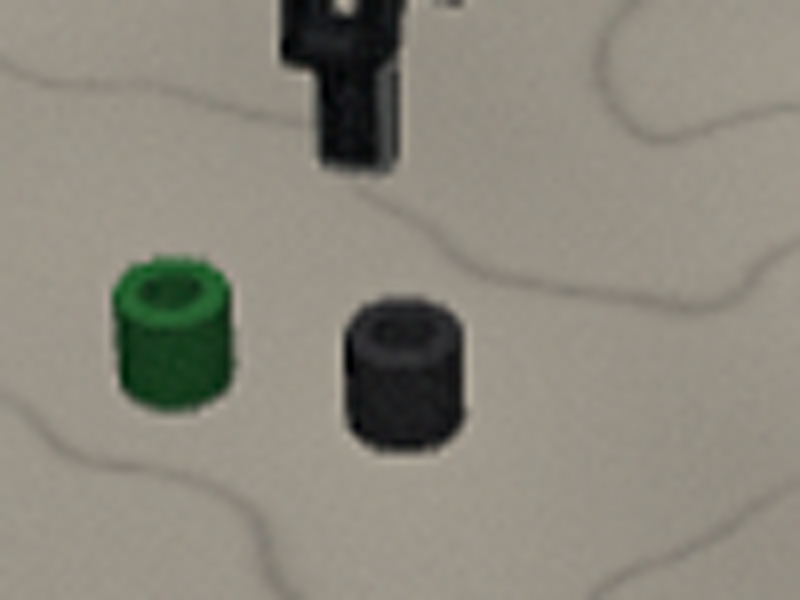

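The dark collar is at crop (404,375) with its bore at (404,333). The green look-alike is at (172,335), and the gap between them is clear for the fingers. The front fingertip is at (358,168).

```bash
python3 - <<'E'
from h import *
c=cam('scene');print(onz(c,[[330.5,211.6]],.034)); print(proj(c,[[.463+.05,-.0012-.006,.1091+.013]]))
E
python3 go.py .464 -.0005 .006 -7
```

```text
[[0.46832334 0.00139648 0.034     ]]
[[323.49111467 190.78780888]]
t 16.1667 pos [ 0.4643 -0.0008  0.11  ] jaw -6.75 down [-7.e-04 -2.e-04 -1.e+00] F [-0.1  0.2  0.3] T [ 0.   -0.03  0.  ] w 0.999 q [-0.66  0.36  0.64  2.19 -0.33  0.69  0.09]
rotvec deg (tool) [-0.04  0.01  0.25]
then shift cm [ 0.03 -0.03 10.4 ]
```

>>> move_arm(commands="1 0 0 2 0 0 0;1 0 0 2 0 0 0;1 0 0 2 0 0 0;1 0 0 2 0 0 0;1 0 0 1.3 0 0 0;1 0 0 0.6 0 0 0;1 0 0 0.4 0 0 0;1 0 0 0 0 0 0;0 0 0 0 0 0 0;0 0 0 0 0 0 0;0 0 0 0 0 0 0;0 0 0 0 0 0 0", force=40)

```text
t: 17.17
eef_pos: [0.465, -0.0002, 0.0073]
tool_rot: [0.0, 0.748, 0.664, 0.0]
contact_force: [-1.1, 0.2, 2.1]
gripper_width: 0.453
```

>>> move_arm(commands="0 0 0 0 0 0 0;0 0 0 0 0 0 0;0 0 0 0 0 0 0;0 0 0 0 0 0 0")

```text
t: 17.5
eef_pos: [0.4649, -0.0002, 0.0075]
tool_rot: [-0.0, 0.748, 0.664, 0.0]
contact_force: [-1.2, 0.2, 8.9]
gripper_width: 0.405
```

```bash
python3 go.py .464 -.0005 .007 -7
```

```text
t 17.5 pos [ 4.649e-01 -2.000e-04  7.500e-03] jaw -6.79 down [ 4.e-04  7.e-04 -1.e+00] F [-1.2  0.2  8.9] T [0.12 0.49 0.12] w 0.405 q [-0.5   0.55  0.45  2.23 -0.53  0.47  0.26]
rotvec deg (tool) [ 0.02 -0.05  0.21]
then shift cm [-0.04 -0.08  0.05]
```

>>> move_arm(commands="0 0 0 -0.5 0 0 0;0 0 0 -1 0 0 0;0 0 0 -1.5 0 0 0;0 0 0 -2 0 0 0;0 0 0 -2 0 0 0;0 0 0 -2 0 0 0;0 0 0 -2 0 0 0;0 0 0 -2 0 0 0;0 0 0 -1.5 0 0 0;0 0 0 -1 0 0 0;0 0 0 0 0 0 0")

```text
t: 18.42
eef_pos: [0.4657, -0.0003, 0.1638]
tool_rot: [0.001, 0.748, 0.664, 0.002]
contact_force: [0.1, 0.2, -2.3]
gripper_width: 0.408
```

```bash
python3 go.py .5695 .2107 .15
```

```text
t 18.4167 pos [ 4.657e-01 -3.000e-04  1.638e-01] jaw -6.82 down [ 0.0033  0.0015 -1.    ] F [ 0.1  0.2 -2.3] T [ 0.05  0.02 -0.01] w 0.408 q [-0.75  0.26  0.72  2.15 -0.24  0.81  0.  ]
then shift cm [22.18  7.8   1.44]
```

>>> move_arm(commands="0 1 0.35 0 0 0 0;0 2 0.7 0 0 0 0;0 3 1 0 0 0 0;0 3 1 0 0 0 0;0 3 1 0 0 0 0;0 3 1 0 0 0 0;0 3 1 0 0 0 0;0 2 0.8 0 0 0 0;0 1.4 0.6 0 0 0 0;0 0.7 0.3 0 0 0 0;0 0 0 0 0 0 0;0 0 0 0 0 0 0")

```text
t: 19.42
eef_pos: [0.5671, 0.2093, 0.1606]
tool_rot: [-0.0, 0.748, 0.664, -0.001]
contact_force: [-0.7, -0.8, -2.0]
gripper_width: 0.402
```

```bash
python3 - <<'E'
from h import *
c=cam('scene');cv2.imwrite('pics/c7.png',cv2.resize(c['img'][170:260,380:470,::-1],(600,600),interpolation=2))
E
python3 go.py .5695 .2107 .125 -7
```

```text
t 19.4667 pos [0.5671 0.2085 0.161 ] jaw -6.89 down [-0.0017 -0.0014 -1.    ] F [-0.1 -1.  -2.3] T [-0.07  0.    0.01] w 0.401 q [-0.91  0.5   0.62  1.83 -0.35  0.93 -0.26]
rotvec deg (tool) [-0.09  0.09  0.11]
then shift cm [0.25 0.21 3.6 ]
```

View pics/c7.png

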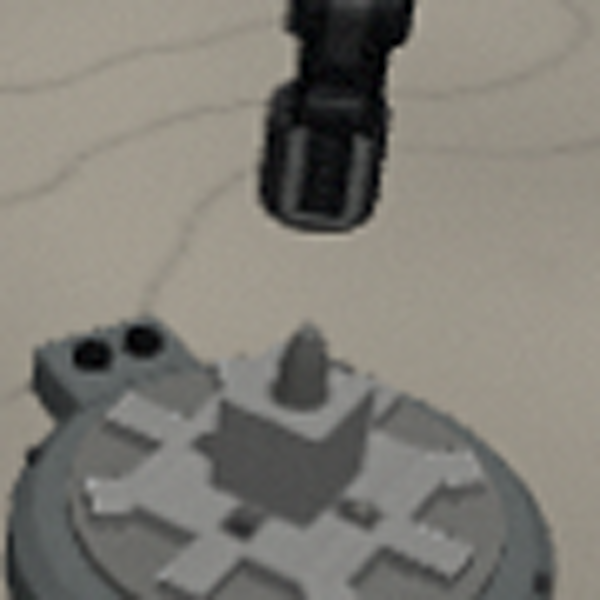

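The collar spans columns 262–385 (axis 323, pixel 428.4) with its front bottom edge at row 232 (pixel 204.8). The shaft tip is at (309,322), pixel (426.3,218.3).

```bash
python3 - <<'E'
from h import *
c=cam('scene');o=bot.get_obs();zb=o["eef_pos"][2]-.0075
f=onz(c,[[428.45,204.8]],zb)[0];d=onz(c,[[428.45,204.8]],zb)[0]-ray(c,[[320,240]])[0];d[2]=0;d/=np.linalg.norm(d)
print("collar",f+.018*d);print("tip",onz(c,[[426.35,218.4]],.108))
E
python3 go.py .5695 .2107 .125 -7
```

```text
collar [0.56898127 0.21268246 0.15382346]
tip [[0.57009693 0.21240696 0.108     ]]
t 19.5167 pos [0.5672 0.2082 0.1613] jaw -6.92 down [-1.2e-03 -9.0e-04 -1.0e+00] F [ 0.2 -0.4 -2.1] T [-0.03 -0.02 -0.  ] w 0.404 q [-0.91  0.5   0.62  1.83 -0.35  0.93 -0.26]
rotvec deg (tool) [-0.06  0.06  0.08]
then shift cm [0.27 0.2  3.63]
```

>>> move_arm(commands="0 0.1 0.15 0 0 0 0;0 0 0 1 0 0 0;0 0 0 1.5 0 0 0;0 0 0 1 0 0 0;0 0 0 0.6 0 0 0;0 0 0 0.3 0 0 0;0 0 0 0.3 0 0 0;0 0 0 0.2 0 0 0;0 0 0 0 0 0 0")

```text
t: 20.27
eef_pos: [0.5695, 0.2107, 0.1127]
tool_rot: [0.0, 0.748, 0.664, 0.0]
contact_force: [0.3, 1.3, -1.9]
gripper_width: 0.405
```

>>> move_arm(commands="0 0 0 0.2 0 0 0;0 0 0 0.2 0 0 0;0 0 0 0 0 0 0;0 0 0 0 0 0 0")

```text
t: 20.6
eef_pos: [0.5694, 0.2108, 0.1088]
tool_rot: [-0.0, 0.748, 0.664, -0.0]
contact_force: [-0.3, -0.3, -2.0]
gripper_width: 0.399
```

```bash
python3 go.py .5695 .2107 .0915 -7
```

```text
t 20.6 pos [0.5694 0.2108 0.1088] jaw -6.8 down [-1.e-04  0.e+00 -1.e+00] F [-0.3 -0.3 -2. ] T [-0.   -0.01 -0.01] w 0.399 q [-0.88  0.57  0.58  1.86 -0.41  0.84 -0.21]
rotvec deg (tool) [-0.  -0.   0.2]
then shift cm [-0.01  0.01  1.73]
```

>>> move_arm(commands="0 0 0 0.2 0 0 0;0 0 0 0.2 0 0 0;0 0 0 0.2 0 0 0;0 0 0 0 0 0 0;0 0 0 0 0 0 0")

```text
t: 21.02
eef_pos: [0.5696, 0.211, 0.1027]
tool_rot: [0.0, 0.748, 0.664, 0.0]
contact_force: [0.7, 1.1, -3.2]
gripper_width: 0.4
```

>>> move_arm(commands="0 0 0 0.2 0 0 0;0 0 0 0.2 0 0 0;0 0 0 0.2 0 0 0;0 0 0 0 0 0 0;0 0 0 0 0 0 0")

```text
t: 21.43
eef_pos: [0.5697, 0.211, 0.0967]
tool_rot: [0.0, 0.748, 0.664, 0.0]
contact_force: [3.3, 1.4, -4.4]
gripper_width: 0.403
```

```bash
python3 go.py .5695 .2107 .0915 -7
```

```text
t 21.4333 pos [0.5697 0.211  0.0967] jaw -6.79 down [ 5.e-04  2.e-04 -1.e+00] F [ 3.3  1.4 -4.4] T [ 0.38 -0.58  0.  ] w 0.403 q [-0.87  0.58  0.57  1.86 -0.42  0.81 -0.21]
rotvec deg (tool) [ 0.03 -0.02  0.21]
then shift cm [-0.03 -0.01  0.52]
```

A light side push of (+3.3, +1.4) N. I'll yield a little that way and continue.

>>> move_arm(commands="0 0.03 0.06 0 0 0 0;0 0 0 0 0 0 0;0 0 0 0.15 0 0 0;0 0 0 0.15 0 0 0;0 0 0 0 0 0 0;0 0 0 0 0 0 0")

```text
t: 21.93
eef_pos: [0.5699, 0.211, 0.0936]
tool_rot: [-0.0, 0.748, 0.664, -0.0]
contact_force: [0.7, 1.9, -3.3]
gripper_width: 0.403
```

>>> move_arm(commands="0 0 0 0.1 0 0 0;0 0 0 0.05 0 0 0;0 0 0 0 0 0 0;0 0 0 0 0 0 0")

```text
t: 22.27
eef_pos: [0.5699, 0.211, 0.0922]
tool_rot: [-0.0, 0.748, 0.664, -0.0]
contact_force: [0.1, 1.4, -1.6]
gripper_width: 0.405
```

```bash
python3 go.py .5695 .2107 .0915 -7
```

```text
t 22.2667 pos [0.5699 0.211  0.0922] jaw -6.8 down [-3.e-04 -0.e+00 -1.e+00] F [ 0.1  1.4 -1.6] T [ 0.3  -0.08 -0.01] w 0.405 q [-0.87  0.59  0.56  1.86 -0.42  0.81 -0.2 ]
rotvec deg (tool) [-0.02  0.    0.2 ]
then shift cm [-0.03 -0.04  0.07]
```

>>> move_arm(commands="0 0 0 0.06 0 0 0;0 0 0 0 0 0 0;0 0 0 0 0 0 0")

```text
t: 22.52
eef_pos: [0.57, 0.2109, 0.0917]
tool_rot: [-0.0, 0.748, 0.664, -0.0]
contact_force: [1.0, 0.6, -2.0]
gripper_width: 0.402
```

>>> move_arm(commands="0 0 0 0.05 0 0 0;0 0 0 0 0 0 0;0 0 0 0 0 0 0")

```text
t: 22.77
eef_pos: [0.5701, 0.211, 0.0916]
tool_rot: [-0.0, 0.748, 0.664, 0.0]
contact_force: [-2.8, 1.1, 4.7]
gripper_width: 0.402
```

```bash
python3 go.py .5695 .2107 .0915 -7
```

```text
t 22.7667 pos [0.5701 0.211  0.0916] jaw -6.81 down [-1.e-04  3.e-04 -1.e+00] F [-2.8  1.1  4.7] T [ 0.19  0.49 -0.02] w 0.402 q [-0.87  0.59  0.56  1.86 -0.42  0.81 -0.2 ]
rotvec deg (tool) [-0.01 -0.02  0.19]
then shift cm [-0.04 -0.05  0.01]
```

The collar seats at TCP height 0.0916 (expected 0.0915) with about 5 N. I'll release it and retreat.

>>> move_arm(commands="0 0 0 -0.03 0 0 0;0 0 0 0 0 0 0;1 0 0 0 0 0 0;1 0 0 0 0 0 0;1 0 0 0 0 0 0;1 0 0 0 0 0 0;1 0 0 0 0 0 0;1 0 0 0 0 0 0;1 0 0 -1 0 0 0;1 0 0 -2 0 0 0;1 0 0 -3 0 0 0;1 0 0 -3 0 0 0")

```text
t: 23.77
eef_pos: [0.5696, 0.2105, 0.1826]
tool_rot: [-0.0, 0.748, 0.664, -0.001]
contact_force: [0.2, 0.2, -0.0]
gripper_width: 1.001
```

>>> move_arm(commands="1 0 0 -3 0 0 0;1 0 0 -1 0 0 0;1 -1 0 0 0 0 0;1 -2 0 0 0 0 0;1 -3 0 0 0 0 0;1 -3 0 0 0 0 0;1 -3 0 0 0 0 0;1 -3 0 0 0 0 0;1 -2 0 0 0 0 0;1 -1 0 0 0 0 0;1 0 0 0 0 0 0;1 0 0 0 0 0 0")

```text
t: 24.77
eef_pos: [0.5484, 0.0327, 0.2209]
tool_rot: [-0.0, 0.748, 0.664, -0.0]
contact_force: [0.3, 0.5, -0.8]
gripper_width: 1.002
```

```bash
python3 - <<'E'
from h import *
c=cam('scene');t=cam('top');cv2.imwrite('pics/c8.png',np.hstack([cv2.resize(c['img'][190:290,370:470,::-1],(400,400),interpolation=2),cv2.resize(t['img'][195:275,190:270,::-1],(400,400),interpolation=2)]))
E
python3 go.py .57 .211 .2
```

```text
t 24.8667 pos [0.5488 0.0342 0.2211] jaw -6.66 down [-6.e-04  4.e-04 -1.e+00] F [-0.5  0.6 -1. ] T [ 0.03  0.   -0.01] w 1.0 q [-0.75  0.34  0.71  1.9  -0.26  1.   -0.03]
then shift cm [17.81  0.06  2.11]
```

View pics/c8.png

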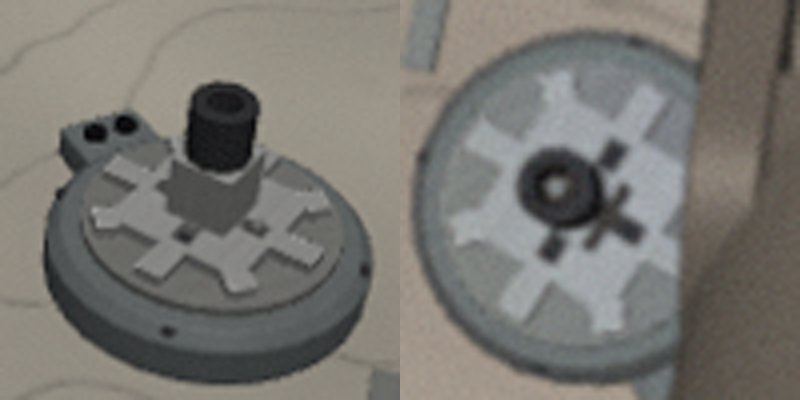

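The collar stands upright on the boss at crop (222,125). The wheel is still flat on the bed, and the gripper is clear. Handing in.

```bash
python3 -c "
from station import bot
print(bot.hand_in())"
```

```text
the job is handed in; nothing more can be done
None
```

The star wheel is home on the feeder, flat on the bed with the drive pin in a slot, and the dark collar stands upright on its boss. I handed the job in at about 25 s of the 72 s allowed.

- **Wheel:** I read the pin's direction from the images (about 58°), turned the wheel 30° on the way over, and it went straight down, so no search turning was needed. It touched the bed at TCP z 0.055 m, which is the grasp height plus the bed's 40 mm. The pin head was visible in a slot afterwards.
- **Collar:** It stopped at TCP z 0.0916 m against 0.0915 m expected.
- **Forces:** The wrist force I read after each move stayed at about 10 N or less. It was not read continuously.
- **Last check:** The final pictures showed the collar upright, the wheel flat and the gripper clear. I did not take a last full view of the other objects. The arm passed above them and I saw no unexpected contact force.
- **Disagreement:** The two cameras differed by 3 to 7 mm in x and up to about 4 mm in y. I settled this by comparing parts within one image and by feel, shifting about 0.6 mm after a 3 N side push on the collar.

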